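# Heft the salt tins and hold up the fullest

### The job

One of three identical salt tins on the glass shelf is much fuller than the others: starting with the tin next to the red pour spout and working along towards the mug, lift each straight up, well clear of the shelf, feel its weight for a moment and set it back upright on its coaster. Then hold the heaviest up, upright and still, at least 12 cm above its coaster, and finish while still holding it there (if the last tin is the heaviest, just keep it in hand). The other two tins end standing on their coasters, and the mug, spout and scraper are left alone.

Things in the scene. Friction and masses are not known exactly. Their poses are not given: they have to be found in the camera images.
- shelf: fixed low glass shelf on two narrow steel brackets, 200 mm deep (its x) by 900 mm long (its y); origin on the worktop under its centre, z up; glass top 92 mm above the worktop. Three fixed cork coasters (90 mm across, 3 mm thick) lie along y, 120 mm apart. Fixed at y = +365 mm: a clear acrylic box 130 x 140 mm, 120 mm tall, holding a copper tin that is not part of the job
- coaster_1 (a point): centre of the top face of the coaster at the shelf's +y side (shelf y = +120 mm); the tin on it starts up to about 11 mm off centre
- coaster_2 (a point): centre of the top face of the middle coaster, 95 mm above the worktop
- coaster_3 (a point): centre of the top face of the coaster at the shelf's -y side (shelf y = -120 mm)
- tin_a: closed salt tin, blue with a pale paper band and a steel lid, 58 mm diameter, 90 mm tall with the lid, straight sides; origin at the centre of its underside, z up. The three tins look the same and differ only in weight (0.08 to 0.45 kg, the heaviest at least 0.13 kg above either other); which one stands where changes from start to start
- tin_b: closed salt tin, blue with a pale paper band and a steel lid, 58 mm diameter, 90 mm tall with the lid, straight sides; origin at the centre of its underside, z up. The three tins look the same and differ only in weight (0.08 to 0.45 kg, the heaviest at least 0.13 kg above either other); which one stands where changes from start to start
- tin_c: closed salt tin, blue with a pale paper band and a steel lid, 58 mm diameter, 90 mm tall with the lid, straight sides; origin at the centre of its underside, z up. The three tins look the same and differ only in weight (0.08 to 0.45 kg, the heaviest at least 0.13 kg above either other); which one stands where changes from start to start
- spout: loose red plastic pour spout standing on its 32 mm collar, tapering to a tip 68 mm up; origin at the centre of its underside. It stands on the glass about 110 mm beyond the tin at one end of the row; which end varies, and the mug is at the other end
- mug: loose empty olive ceramic mug, 72 mm diameter, 80 mm tall, handle towards the robot; origin at the centre of its underside. It stands on the glass about 110 mm beyond the tin at the other end of the row from the spout
- scraper: loose stainless bench scraper lying flat on the glass at the shelf's -y end, 118 x 75 mm, 16 mm high; origin at the centre of its underside
Not all that is in view belongs to the job. Leave any orange or purple look-alike of the tin_c alone.

How it is judged:
By the outcome, as a careful person would: the job done as asked, in the order asked, and still so for the second after the job is handed in, while the arm keeps its last pose, push and grip.
It also fails if it takes over 67 s, if anything falls off the work surface, if the arm or the gripper's body presses on something with over 40 N, if the wrist force passes 120 N, or if a joint passes its speed limit or range.

### The arm

A 7-joint arm with a two-finger parallel gripper is mounted at the origin on the work surface. World frame = base frame: x ahead of the robot, y to its left, z up, the work surface at z = 0. Lengths are in mm, angles in rad, forces in N, time in s.
With the tool pointing down it reaches from about 400 to 900 mm from the base axis. Payload 5.6 kg.
Tool frame: the origin (TCP) lies midway between the tips of the shut fingers; the grasp point (between the pads) lies 19 mm behind it; x points along the fingers, y is the direction in which the jaws open and shut, and the axes are right-handed (so a half turn about x gives the same grasp; the last joint's range is limited). The gripper opens to 92 mm and grips with 3 to 60 N. Pads are 20 mm wide; open, the fingers measure 128 mm over their backs; the gripper's body (75 mm by 189 mm) begins 69 mm behind the grasp point.
Start: joints at [1.077, 0.468, -0.012, 1.603, 0.006, 1.071, -0.056], TCP at [283.157, -585.09, 214.592] pointing down, gripper open.
Joint ranges: [-2.53, 2.53], [-0.31, 2.02], [-1.57, 1.55], [0.28, 2.44], [-1.29, 4.43], [0.15, 1.84], [-2.92, 2.92]. Speed limits (rad/s): [2.57, 2.57, 3.14, 3.14, 3.14, 3.14, 3.14].

### API

Orientations are given as a rotation vector (axis times angle).
In Python, from cell import robot, grip, kin, viewer gives the robot as it stands. Calls block until the motion is done:
- robot.movep(position, orientation): joint-space move of the TCP to a pose.
- robot.servo_line(position, feed=150, rotation=None): straight line of the TCP; rotation=None keeps the orientation; feed is the mean speed in mm/s.
- robot.goto_joints(angles): joint-space move.
- grip(opening, newtons=None): opening from 0.0 (shut) to 1.0 (fully open); newtons is the grip in N (None keeps the last); returns when the fingers have stopped.
- robot.hold(seconds).
- kin.ik(position, orientation): joint angles nearest the present ones, or None.
- robot.observe(): the state.
- viewer.read_camera(name): name is "scene" or "top" or "wrist"; returns the picture (420x560x3 uint8, red, green, blue); there is no depth.
- viewer.camera_info(name): a dict with "camera_matrix" (3x3 intrinsics, pixels), "k1" (the pictures are not rectified: a ray, as slopes to the right and down, at radius r is drawn at 1 + k1 r^2 times it, then the intrinsics apply), "R" (3x3) and "t" (3): a world point X has camera coordinates R X + t. Camera axes: x right, y down, z forward; pixel columns grow to the right and rows downward; lengths in mm; the calibration is good to about 2 mm. A picture is of the moment at which its call begins: read the wrist's pose just before it. camera_info takes no time and is no camera call; for the wrist camera it gives the pose at the moment of the call.
A pose or a line that the arm cannot do raises robot.IKError and nothing moves.
- robot.job_done(): hands the job in, once; it reports no verdict.
Trained networks look in the newest picture that a camera, given by its name, has taken for a name from the list of things; names that differ only in an ending like _2 or _b are one class to them, and where a whole thing is asked for, a point or a joint stands for the part that bears it (a point fixed in the world has none). Each returns a list of dicts, best first, with "confidence" (0 to 1); they miss things now and then, are a little off and sometimes report something else, mostly with a low value. They report only what shows in the picture. A call takes as long as a camera call. They do not tell look-alikes from the thing itself.
- viewer.silhouettes(name, camera): "mask" (420x560 bool, what is visible of it).
- viewer.pinpoint(name, camera): "at" ([x, y, z] in mm, in the coordinates of the camera as it stood for that picture, good to about 4 mm: a listed point, or the origin of a listed thing).
The state is a dict: "t": time; "joints": joint angles; "joint_velocities": joint speeds; "joint_torque": joint torques, N m; "tcp_pos": TCP position; "tcp_rot": TCP orientation; "contact_force": force on the tool from outside, world axes, zero at the start; "wrist_torque": the same for the moment, N m; "grip_width": opening from 0.0 (shut) to 1.0 (fully open).
Only numpy, scipy, OpenCV 4.12 (cv2) and the standard library are available. Lean on these libraries where they do the work, as an engineer would, in place of code of your own. Each camera call takes 0.05 s, during which the arm holds its last target.

## Working session

There is one attempt and no reset: what is moved stays moved. The work goes in short steps, each a Python script; the robot and the scene stay as the last script left them, time stands still between calls to the robot, and variables do not carry over. Pictures are saved under pics/ and viewed, and the job is handed in when it is done.

```bash
ls; mkdir -p pics
python3 - <<'E'
from cell import robot, grip, kin, viewer
import cv2
o=robot.observe(); print(o)
for n in ["scene","top","wrist"]:
    im=viewer.read_camera(n); cv2.imwrite(f"pics/{n}0.png",im[:,:,::-1])
    i=viewer.camera_info(n); print(n,i)
E
```

```text
pics
{'t': 0.0, 'joints': array([ 1.07697958,  0.46837479, -0.01161168,  1.60358674,  0.00598808,
        1.07139365, -0.0563237 ]), 'joint_velocities': array([ 3.10541530e-05,  9.34988971e-04,  2.32143038e-04,  6.81734119e-04,
       -8.05792566e-04,  2.61149706e-04, -2.57296976e-04]), 'joint_torque': array([ 2.87315843e-04, -5.20573103e+01, -1.21295429e-02, -2.43751627e+01,
       -5.65639464e-02,  1.72554608e-02,  1.80866627e-04]), 'tcp_pos': array([ 282.90499664, -584.57763442,  213.65715822]), 'tcp_rot': array([ 1.97144841,  0.45376417, -1.97243942]), 'contact_force': array([ 0.54719951, -0.33301341, -0.2768694 ]), 'wrist_torque': array([ 0.02378742, -0.0280846 , -0.01595807]), 'grip_width': 0.9999673962854344}
scene {'camera_matrix': array([[507.64029116,   0.        , 266.05078496],
       [  0.        , 507.64029116, 211.73560075],
       [  0.        ,   0.        ,   1.        ]]), 'k1': -0.09199428240407884, 'R': array([[-0.1992325 ,  0.97993861,  0.00517025],
       [ 0.74916489,  0.15571048, -0.64382158],
       [-0.63171068, -0.12439681, -0.76515818]]), 't': array([ 132
[... 207 characters left out ...]
        ]]), 'k1': -0.10776154785503989, 'R': array([[-0.00884329, -0.99992923, -0.0079576 ],
       [-0.98755266,  0.00998303, -0.15697159],
       [ 0.15703992,  0.0064704 , -0.98757106]]), 't': array([-22.59620899, 560.51528124, 941.08011347])}
wrist {'camera_matrix': array([[290.90347457,   0.        , 280.44945894],
       [  0.        , 290.90347457, 207.13900455],
       [  0.        ,   0.        ,   1.        ]]), 'k1': -0.05882630764879039, 'R': array([[ 4.36096032e-01, -8.99900106e-01,  2.22105720e-04],
       [-8.67147661e-01, -4.20158029e-01,  2.67436283e-01],
       [-2.40572620e-01, -1.16820500e-01, -9.63575521e-01]]), 't': array([-649.84496331,  -31.23322479,  388.49938981])}
```

View pics/scene0.png

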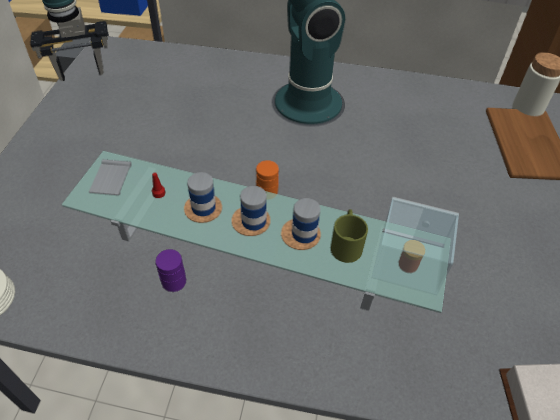

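View pics/top0.png

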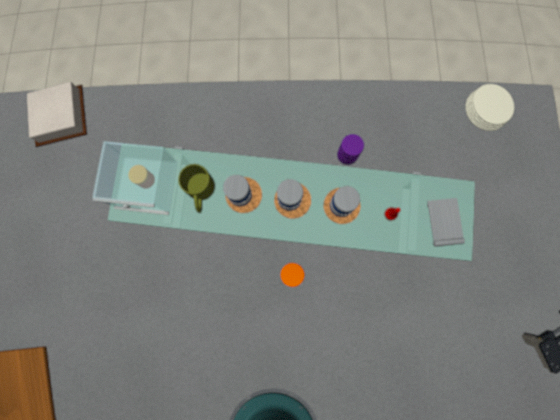

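```bash
cat > h.py <<'E'
from cell import robot, grip, kin, viewer
import numpy as np, cv2
def world(cam,p):
    i=viewer.camera_info(cam); return i["R"].T@(np.asarray(p)-i["t"])
def pix2plane(cam,u,v,z):
    i=viewer.camera_info(cam); K=i["camera_matrix"]; k=i["k1"]
    d=np.array([(u-K[0,2])/K[0,0],(v-K[1,2])/K[1,1]]); s=d.copy()
    for _ in range(20): s=d/(1+k*(s@s))
    r=i["R"].T@np.array([s[0],s[1],1]); c=-i["R"].T@i["t"]
    return c+r*(z-c[2])/r[2]
def proj(cam,X):
    i=viewer.camera_info(cam); p=i["R"]@np.asarray(X)+i["t"]; s=p[:2]/p[2]; s=s*(1+i["k1"]*(s@s)); K=i["camera_matrix"]
    return np.array([K[0,0]*s[0]+K[0,2],K[1,1]*s[1]+K[1,2]])
E
python3 - <<'E'
from h import *
for cam in ["scene","top"]:
    for n in ["tin_a","coaster_1","coaster_2","coaster_3","spout","mug","scraper","shelf"]:
        for d in viewer.pinpoint(n,cam):
            w=world(cam,d["at"]); print(cam,n,round(d["confidence"],2),w.round(1),proj(cam,w).round())
E
```

```text
scene tin_a 0.93 [578.  -49.1  93.9] [253. 220.]
scene tin_a 0.87 [402.7 -52.8  -0.8] [266. 192.]
scene tin_a 0.76 [ 565.  -171.8   97.2] [204. 207.]
scene tin_a 0.73 [595.8  71.   96.1] [303. 234.]
scene tin_a 0.65 [ 7.214e+02 -2.058e+02  6.000e-01] [175. 281.]
scene coaster_1 0.71 [596.4  60.9  91.9] [299. 234.]
scene coaster_1 0.63 [577.7 -51.8  93.6] [252. 220.]
scene coaster_1 0.59 [ 567.9 -173.6   96.1] [203. 208.]
scene coaster_1 0.56 [ 524.1 -421.9   91.5] [112. 181.]
scene coaster_2 0.71 [596.4  60.9  91.9] [299. 234.]
scene coaster_2 0.63 [577.7 -51.8  93.6] [252. 220.]
scene coaster_2 0.59 [ 567.9 -173.6   96.1] [203. 208.]
scene coaster_2 0.56 [ 524.1 -421.9   91.5] [112. 181.]
scene coaster_3 0.71 [596.4  60.9  91.9] [299. 234.]
scene coaster_3 0.63 [577.7 -51.8  93.6] [252. 220.]
scene coaster_3 0.59 [ 567.9 -173.6   96.1] [203. 208.]
scene coaster_3 0.56 [ 524.1 -421.9   91.5] [112. 181.]
scene spout 0.68 [ 540.6 -292.6   93.5] [159. 193.]
scene mug 0.73 [618.1 169.4  92.4] [345. 250.]
scene scraper 0.68 [ 527.8 -425.    92.3] [110. 181.]
scene scraper 0.51 [ 567.3 -17
[... 494 characters left out ...]

top coaster_1 0.59 [600.2  66.3  96.3] [243. 193.]
top coaster_2 0.94 [582.1 -53.3  96. ] [292. 200.]
top coaster_2 0.93 [ 567.2 -176.5   97.1] [343. 205.]
top coaster_2 0.59 [600.2  66.3  96.3] [243. 193.]
top coaster_3 0.94 [582.1 -53.3  96. ] [292. 200.]
top coaster_3 0.93 [ 567.2 -176.5   97.1] [343. 205.]
top coaster_3 0.59 [600.2  66.3  96.3] [243. 193.]
top spout 0.67 [ 548.7 -290.1   96.4] [390. 212.]
top spout 0.44 [580.9 -57.   -2.1] [293. 207.]
top spout 0.19 [595.5  70.5  95.8] [241. 195.]
top mug 0.56 [617.2 171.9  93.5] [200. 187.]
top scraper 0.68 [ 524.7 -426.4   92.5] [445. 222.]
top scraper 0.39 [584.4 -46.3  95.9] [289. 199.]
top shelf 0.88 [583.2 -55.6  -0.6] [292. 206.]
```

Three tins stand on coasters: T3 at scene (202,197), T2 at (254,210) and T1 at (306,222). These are blue with a pale band, so they fit the description. The orange one (267,178) and the purple one (172,270) stand on the worktop and are look-alikes. The spout at (158,186) is at the -y end and the mug at (348,237) at the +y end, so the order is -y tin, middle, +y.

```bash
cat >> h.py <<'E'
from scipy.spatial.transform import Rotation as Ro
YD=np.array([31,242.]); YD/=np.linalg.norm(YD)
XD=np.array([YD[1],-YD[0]])
def orient(sign=1):
    x=np.array([0,0,-1.]); y=np.array([XD[0],XD[1],0])*sign
    return Ro.from_matrix(np.column_stack([x,y,np.cross(x,y)])).as_rotvec()
E
python3 - <<'E'
from h import *
im=cv2.imread("pics/scene0.png"); cv2.imwrite("pics/crop0.png",cv2.resize(im[130:300,130:400],None,fx=2.9,fy=2.9,interpolation=3))
print(Ro.from_rotvec(robot.observe()["tcp_rot"]).as_matrix().round(2))
for s in (1,-1):
    for p in ([567,-174],[581,-50],[598,67]):
        for z in (131,300): print(s,p,z,kin.ik([*p,z],orient(s)))
E
```

```text
[[ 0.    0.44 -0.9 ]
 [-0.   -0.9  -0.44]
 [-1.    0.    0.  ]]
1 [567, -174] 131 [ 0.53903242  0.50795349 -0.38929367  1.79543344  0.24085981  0.88496159
 -0.08686615]
1 [567, -174] 300 [ 0.55714254  0.33359298 -0.40349573  1.62780813  0.13793074  1.20842232
 -0.00285213]
1 [581, -50] 131 [ 0.42765191  0.51947174 -0.52101361  1.81345553  0.32260359  0.89370768
 -0.36841162]
1 [581, -50] 300 [ 0.45185202  0.33680405 -0.53817255  1.64502134  0.18204607  1.21005474
 -0.25351773]
1 [598, 67] 131 [ 0.2705002   0.56549558 -0.58753471  1.76414441  0.38034375  0.92741653
 -0.60455275]
1 [598, 67] 300 [ 0.32211922  0.39549168 -0.64877873  1.59502897  0.24909463  1.23528179
 -0.49940136]
-1 [567, -174] 131 [ 0.05736159  0.47174266  0.23847166  1.82938943 -0.14249339  0.85702807
 -2.90473285]
-1 [567, -174] 300 [-0.667334    0.60259036  1.35776412  1.70280187 -0.60510231  1.34156585
 -2.46641105]
-1 [581, -50] 131 [ 0.88544105  0.93977469 -1.32910408  1.78696276  0.97213971  1.25002652
  2.29166679]
-1 [581, -50] 300 [ 0.90591746  0.64294852 -1.31401116  1.61969747  0.63205009  1.37840091
  2.52722275]
-1 [598, 67] 131 [ 0.66649706  0.96866959 -1.33047186  1.7408336   0.99026666  1.27743197
  2.10300308]
-1 [598, 67] 300 [ 0.67812877  0.68559674 -1.31719895  1.57480547  0.67012462  1.40813207
  2.31698364]
```

View pics/crop0.png

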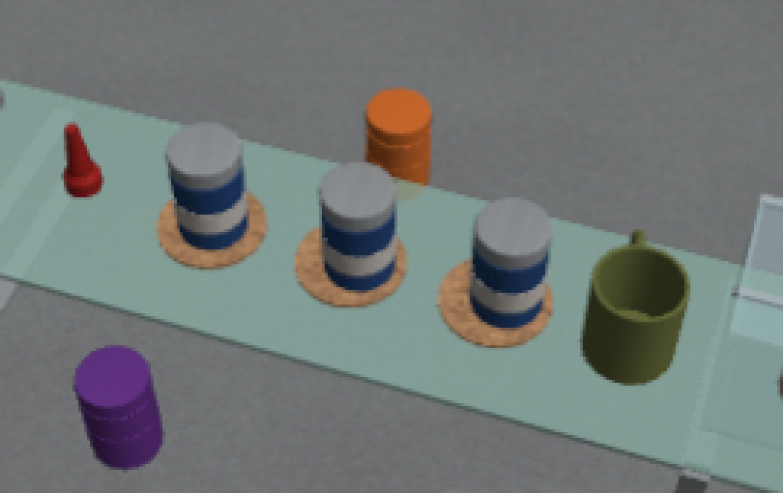

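The crop confirms it: three blue banded tins on coasters, red spout beside the leftmost (-y) tin, olive mug beside the rightmost. I'll move to hover over the first tin and refine its position.

Run:
```python
from h import *
robot.movep([567,-174,290],orient())
o=robot.observe(); print(o["t"],o["tcp_pos"].round(1),o["contact_force"].round(2))
im=viewer.read_camera("wrist"); cv2.imwrite("pics/w1.png",im[:,:,::-1])
for n in ["tin_a","coaster_1"]:
    for d in viewer.pinpoint(n,"wrist"):
        w=world("wrist",d["at"]); print(n,round(d["confidence"],2),w.round(1),proj("wrist",w).round())
print(robot.observe()["t"])
```

```text
2.7833 [ 566.4 -176.   289.6] [ 0.05 -0.91  0.48]
tin_a 0.97 [ 7.238e+02 -2.055e+02  1.000e-01] [380. 181.]
tin_a 0.86 [584.4 -48.   92.4] [282.  79.]
tin_a 0.75 [ 564.1 -172.4   95.3] [279. 185.]
tin_a 0.64 [402.4 -48.7  -2.7] [163. 107.]
2.9333
```

View pics/w1.png

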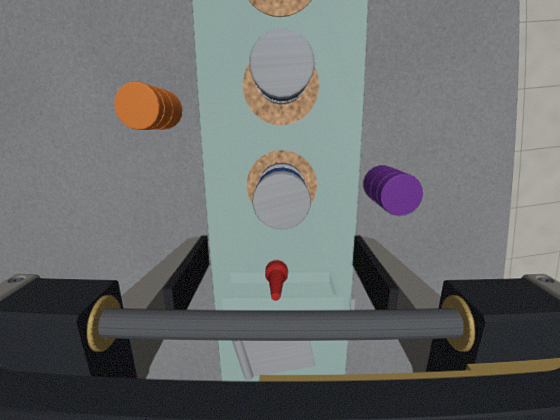

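Run:
```python
from h import *
for uv,z in [((281.5,199.5),185),((282,64),185),((281.5,187),95),((281,87),95)]: print(uv,pix2plane("wrist",*uv,z).round(1))
for uv,z in [((237,188),185),((290,194),185),((346,200),185)]: print(uv,pix2plane("top",*uv,z).round(1))
```

```text
(281.5, 199.5) [ 567.6 -169.3  185. ]
(282, 64) [583.6 -48.8 185. ]
(281.5, 187) [ 567.2 -175.5   95. ]
(281, 87) [582.  -56.5  95. ]
(237, 188) [592.2  69.2 185. ]
(290, 194) [577.4 -47.3 185. ]
(346, 200) [ 562.8 -169.7  185. ]
```

```bash
cat >> h.py <<'E'
ZG=123
def show(tag):
    o=robot.observe(); print(tag,round(o["t"],2),o["tcp_pos"].round(1),"F",o["contact_force"].round(2),"tau2,4",o["joint_torque"][[1,3]].round(2),"w",round(o["grip_width"],3)); return o
def weigh(tag,n=8):
    robot.hold(0.4); f=[];q=[]
    for _ in range(n):
        robot.hold(0.05); o=robot.observe(); f.append(o["contact_force"]); q.append(o["tcp_pos"])
    f=np.array(f); print(tag,round(o["t"],2),"F",f.mean(0).round(2),"sd",f.std(0).round(2),np.mean(q,0).round(1),"w",round(o["grip_width"],3)); return f.mean(0)
def pick(xy,lift=250):
    robot.servo_line([*xy,ZG+100],feed=200)
    a=weigh("empty")
    robot.servo_line([*xy,ZG],feed=120)
    show("down"); grip(0.0,35); show("grip")
    robot.servo_line([*xy,lift],feed=110)
    b=weigh("loaded"); print("dF",(b-a).round(2),"mass",round(-(b-a)[2]/9.81,3))
E
python3 - <<'E'
from h import *
pick((566.3,-171))
im=viewer.read_camera("scene"); cv2.imwrite("pics/s1.png",im[100:300,100:400,::-1])
im=viewer.read_camera("wrist"); cv2.imwrite("pics/w2.png",im[:,:,::-1])
E
```

```text
empty 4.22 F [-0.09 -0.15 -0.08] sd [0.4  0.43 0.46] [ 566.3 -171.   223.2] w 0.997
down 5.2 [ 566.9 -171.1  123.7] F [ 0.45 -1.   -0.41] tau2,4 [-48.29 -20.29] w 0.997
grip 5.81 [ 566.6 -171.1  123.3] F [ 0.31 -0.18  2.06] tau2,4 [-48.19 -19.83] w 0.627
loaded 7.92 F [-0.16 -0.2  -1.14] sd [0.42 0.27 0.43] [ 566.3 -171.   250. ] w 0.63
dF [-0.07 -0.06 -1.06] mass 0.108
```

View pics/s1.png

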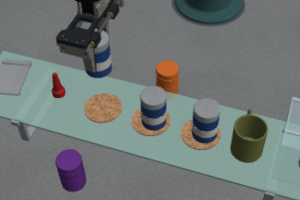

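View pics/w2.png

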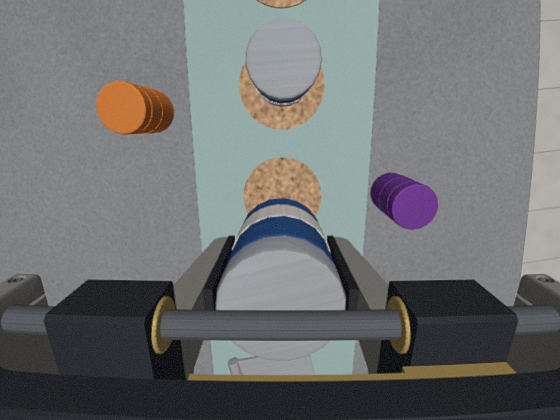

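Tin lifted (about 0.11 kg) and upright; the pictures show the bare coaster at scene (203,207). I'll set it down centred and go on to the middle tin.

```bash
cat >> h.py <<'E'
def place(xy):
    robot.servo_line([*xy,ZG+10],feed=130)
    robot.servo_line([*xy,ZG-0.3],feed=30)
    robot.hold(0.2); show("set")
    grip(1.0); show("open")
    robot.servo_line([*xy,ZG+115],feed=150)
E
python3 - <<'E'
from h import *
place((567,-174))
robot.servo_line([582.5,-48.5,ZG+115],feed=150)
im=viewer.read_camera("scene"); cv2.imwrite("pics/s2.png",cv2.resize(im[130:300,60:400,::-1],None,fx=2,fy=2))
pick((582.5,-48.5))
im=viewer.read_camera("wrist"); cv2.imwrite("pics/w3.png",im[:,:,::-1])
E
```

```text
set 9.76 [ 567.2 -174.1  123.2] F [-1.74 -0.38  5.55] tau2,4 [-46.23 -19.75] w 0.624
open 10.42 [ 567.  -174.   122.6] F [-0.3   0.17  0.27] tau2,4 [-49.12 -20.6 ] w 1.002
empty 13.43 F [ 0.22 -0.2   0.08] sd [0.28 0.33 0.52] [582.5 -48.5 223.1] w 0.998
down 14.41 [583.1 -48.4 123.7] F [-0.6   0.44 -0.51] tau2,4 [-47.55 -20.15] w 0.999
grip 15.02 [583.2 -48.6 123.4] F [1.17 0.13 0.78] tau2,4 [-47.51 -19.08] w 0.627
loaded 17.12 F [ 0.04  0.02 -3.92] sd [0.31 0.46 0.34] [582.5 -48.5 250. ] w 0.626
dF [-0.18  0.22 -4.  ] mass 0.408
```

View pics/s2.png

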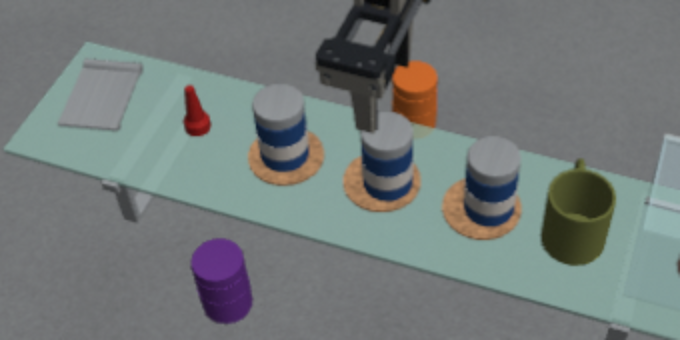

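View pics/w3.png

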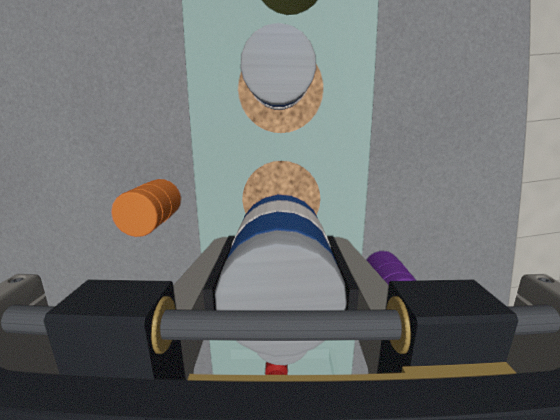

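First tin stands on its coaster at crop (287,130). The middle tin weighs about 0.41 kg, so it is likely the heaviest, but the third still has to be felt. I'll locate the third from this wrist view (lid at (278,63)).

Run:
```python
from h import *
print(pix2plane("wrist",278.5,62.5,185).round(1),pix2plane("wrist",281,91,95).round(1),pix2plane("wrist",281.5,199,95).round(1))
place((582,-53))
xy=(595.5,70.3)
robot.servo_line([*xy,ZG+115],feed=150)
im=viewer.read_camera("scene"); cv2.imwrite("pics/s3.png",cv2.resize(im[130:300,60:400,::-1],None,fx=2,fy=2))
im=viewer.read_camera("wrist"); cv2.imwrite("pics/w4.png",im[:,:,::-1])
```

```text
[595.6  71.9 185. ] [596.5  61.5  95. ] [582.3 -54.5  95. ]
set 18.92 [582.3 -53.1 123.3] F [-0.9  -0.39  5.17] tau2,4 [-46.06 -19.86] w 0.627
open 19.57 [582.  -53.  122.7] F [-0.45 -0.27 -0.03] tau2,4 [-48.22 -20.43] w 0.999
```

View pics/s3.png

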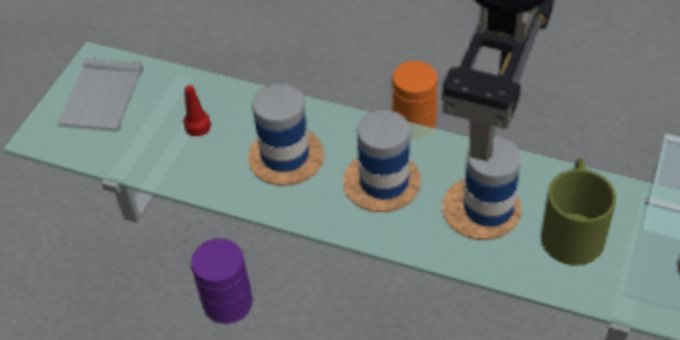

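View pics/w4.png

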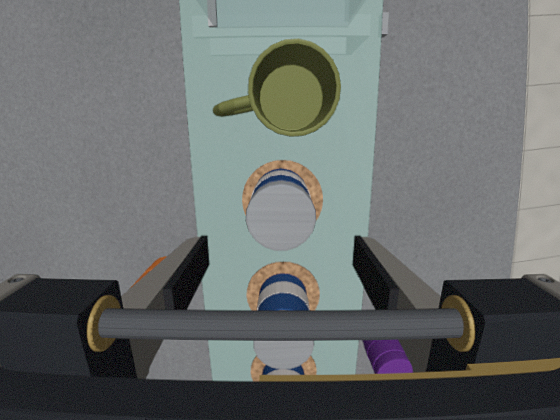

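Both tins stand on their coasters. The third tin's lid at wrist (281,215) lies between the jaws and the mug is clear.

Run:
```python
from h import *
pick((595.5,71.3))
im=viewer.read_camera("scene"); cv2.imwrite("pics/s4.png",cv2.resize(im[130:300,60:400,::-1],None,fx=2,fy=2))
```

```text
empty 22.62 F [ 0.05 -0.25 -0.04] sd [0.52 0.64 0.45] [595.5  71.3 223.1] w 1.0
down 23.6 [596.1  71.5 123.8] F [-0.35 -0.25  0.06] tau2,4 [-49.01 -20.36] w 0.999
grip 24.21 [595.6  71.3 123.2] F [ 0.35 -1.    1.62] tau2,4 [-48.93 -20.27] w 0.63
loaded 26.32 F [-0.17  0.22 -0.92] sd [0.51 0.48 0.36] [595.5  71.3 250. ] w 0.625
dF [-0.22  0.46 -0.89] mass 0.09
```

View pics/s4.png

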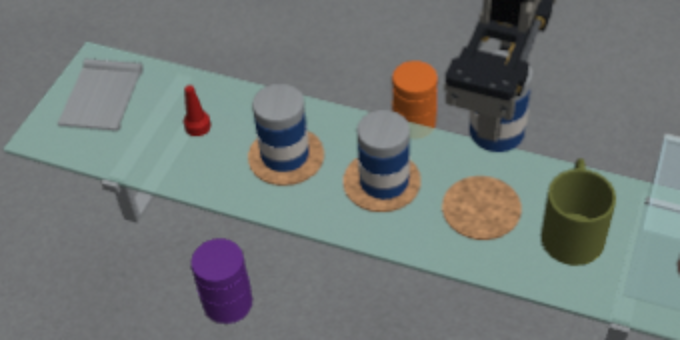

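Weights are 0.11, 0.41 and 0.09 kg, so the middle tin is the heaviest. I'll set the third back on its coaster, centred, then lift the middle one to about 170 mm above its coaster.

Run:
```python
from h import *
place((597.2,65.5))
robot.servo_line([582,-53,ZG+115],feed=150)
im=viewer.read_camera("scene"); cv2.imwrite("pics/s5.png",cv2.resize(im[130:300,60:400,::-1],None,fx=2,fy=2))
pick((582,-53),lift=ZG+170)
robot.hold(0.5); show("end")
im=viewer.read_camera("scene"); cv2.imwrite("pics/s6.png",im[:,:,::-1])
for d in viewer.pinpoint("tin_a","scene"): print(round(d["confidence"],2),world("scene",d["at"]).round(1))
im=viewer.read_camera("wrist"); cv2.imwrite("pics/w6.png",im[:,:,::-1])
```

```text
set 28.11 [597.4  65.4 123.2] F [-2.15 -0.54  5.  ] tau2,4 [-46.87 -19.75] w 0.629
open 28.77 [597.2  65.5 122.6] F [-0.05 -0.15 -0.6 ] tau2,4 [-49.8  -20.66] w 1.002
empty 31.73 F [-0.13  0.02  0.03] sd [0.72 0.59 0.37] [582.  -53.  223.1] w 1.002
down 32.72 [582.6 -52.9 123.7] F [-0.25 -0.65  0.3 ] tau2,4 [-47.53 -20.14] w 1.0
grip 33.33 [582.2 -53.  123.2] F [ 1.17 -0.43  1.19] tau2,4 [-47.6  -19.89] w 0.628
loaded 35.82 F [ 0.31 -0.   -4.  ] sd [0.4  0.49 0.4 ] [582. -53. 293.] w 0.624
dF [ 0.44 -0.02 -4.04] mass 0.412
end 36.32 [582. -53. 293.] F [-0.26 -0.42 -4.21] tau2,4 [-45.05 -27.27] w 0.627
0.98 [400.1 -52.2  -0. ]
0.9 [ 561.  -177.    99.1]
0.9 [ 720.5 -207.     4.6]
0.62 [596.   67.8  96.8]
0.57 [578.4 -51.7 264.7]
```

View pics/s6.png

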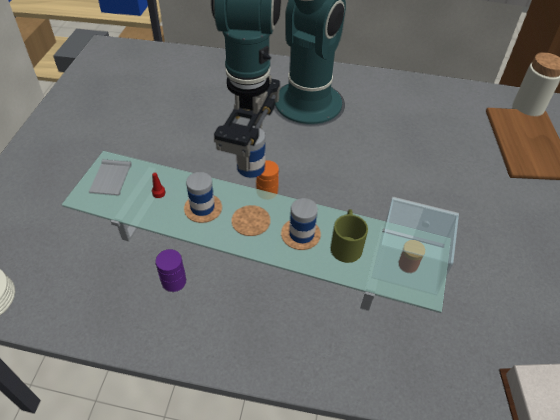

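View pics/w6.png

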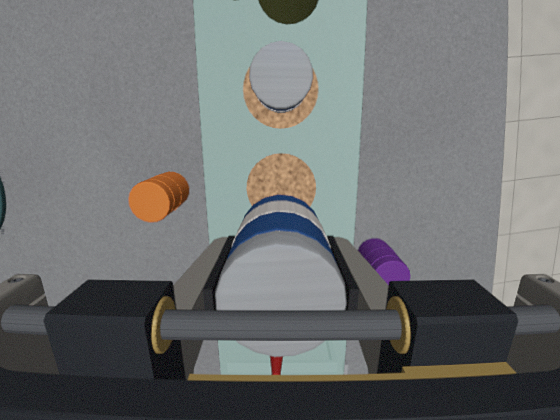

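The final view shows the heavy tin held upright above the bare middle coaster (251,220), with the other two standing on their coasters at (201,200) and (302,224). Mug, spout and scraper have not moved.

Run:
```python
from h import *
show("pre"); robot.job_done()
```

```text
pre 36.47 [582. -53. 293.] F [-0.8  -0.37 -4.65] tau2,4 [-45.05 -27.27] w 0.631
the job is handed in; nothing more can be done
```

I lifted the three tins in order from the spout end towards the mug, and each went back on its coaster. They weighed about 0.11, 0.41 and 0.09 kg, so the middle tin is the heaviest. I lifted it again (0.41 kg the second time too) and handed the job in at 36.5 s while still holding it, upright and still, about 170 mm above its coaster.

In my last pictures the other two tins stand upright on their coasters, and the mug, spout, scraper and look-alikes are where they started. No check failed. The largest force I read was about 6 N, when setting tins down.

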